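# Deburr the mouth of the red adapter sleeve

## Robot

A 6-joint arm with a two-finger parallel gripper is mounted at the origin on the work surface. World frame = base frame: x ahead of the robot, y to its left, z up, the work surface at z = 0. Lengths are in m, angles in rad, forces in N, time in s.
With the tool pointing down it reaches from about 0.375 to 0.9 m from the base axis. Payload 3.1 kg.
Tool frame: the origin (TCP) lies midway between the tips of the shut fingers; the grasp point (between the pads) lies 19 mm behind it; z points along the fingers, y is the line along which they close (so a half turn about z gives the same grasp; the last joint's range is limited). The gripper opens to 87 mm and grips with 3 to 60 N. Pads are 19 mm wide; open, the fingers measure 117 mm over their backs; the gripper's body (75 mm by 190 mm) begins 51 mm behind the grasp point.
Start: joints at [1.01, 0.527, 1.433, -0, 1.181, -0.178], TCP at [0.233, 0.58, 0.223] pointing down, gripper open.
Joint ranges: [-3.08, 3.08], [-0.75, 2.2], [0.22, 2.44], [-1.43, 4.57], [0, 2.65], [-2.85, 2.85]. Speed limits (rad/s): [2.79, 2.79, 3.14, 3.14, 3.14, 3.14].

## Interface

Orientations are given as a unit quaternion [x, y, z, w].
In Python, from rig import status, imaging, order gives the robot as it stands.
- The arm moves only by the tool arm_command, never from a script. Its argument "deltas" is one flat list of numbers, 5 for each row, row after row: the opening, from -1 (shut) to 1 (fully open), so that 0 is half open, then the shift along the tool's x, y, z in m, then the turn about the tool's z in rad. In form: [gripper, tx, ty, tz, roll, gripper, tx, ty, tz, roll, ...]. A call has 1 to 12 rows; each row shifts and turns the commanded pose from where the row before left it, along the tool's axes as they then stand; what a row does not reach is not made up. A row lasts 1/8 s, in which the tool goes at most 62.5 mm and 10.7 degrees, less where a joint would pass 70% of its speed; a pose out of reach is approached as far as the arm can. A call with a gripper value outside its range is refused whole. The fingers move at their own pace and stop on an object; "newtons" is the grip in N (left out, the last holds). Time passes only in rows, so rows that do not move let the fingers close. It gives the time, the measured TCP pose, the force, the opening and the grip force at its end, in the units of the state.
- status.get_obs(): the state, without advancing time (a new reading comes with each control period).
- imaging.camera(name): name is "side" or "top" or "wrist"; returns (picture, depth): 420x560x3 uint8, red, green, blue; 420x560 float32, m along the optical axis (not along the pixel's ray), 0 where there is no reading.
- imaging.camera_params(name): a dict with "intrinsics" (3x3 intrinsics, pixels), "camera_from_world" (4x4, takes a point from world to camera coordinates). Camera axes: x right, y up, looking along -z (the intrinsics and any distortion apply to the point x, -y, -z); pixel columns grow to the right and rows downward; lengths in m; the calibration is good to about 2 mm. A picture is of the moment at which its call begins: read the wrist's pose just before it. camera_params takes no time and is no camera call; for the wrist camera it gives the pose at the moment of the call.
- order.hand_in(): hands the job in; it is judged then, once.
The state is a dict: "time": time; "q": joint angles; "joint_velocities": joint speeds; "joint_torque": joint torques, N m; "position": TCP position; "tool_rot": TCP orientation; "ft_force": force on the tool from outside, world axes, zero at the start; "moment": the same for the moment, N m; "grip_width": finger opening in m; "grip_force": force on a finger pad.
Only numpy, scipy, OpenCV 4.12 (cv2) and the standard library are available. Lean on these libraries where they do the work, as an engineer would, in place of code of your own. Each camera call takes 0.05 s, during which the arm holds its last target. There are 200 camera calls.

## Task

Take the yellow-handled deburring tool from its white stand and run its cone slowly, with steady gentle pressure (enough to push the sprung sleeve down a few millimetres), once right round the inner edge of the red sleeve's mouth: start at the white mark on its rim, go anticlockwise as seen from above, and finish back at the mark. Then put the tool back in its stand and let go. Leave the blue sleeve, already finished, alone.

Things in the scene. Friction and masses are not known exactly. Their poses are not given: they have to be found in the camera images.
- deburrer: Tool, 0.15 kg, upright in the stand. Origin: lowest point of its steel cone; z up its axis. From there up: 45 deg cone, 4 mm across at 0, 27 mm at 11.5 mm; neck 12 mm across at 14-21 mm; body 27 mm across at 30-45 mm; black guard disc 50 mm across at 45-51 mm; yellow square handle 28 x 28 mm (sides along x and y) at 51-131 mm, best gripped near 100 mm.
- tool_stand: White stand, fixed: upright tube 68 mm across, top 60 mm above the bench, on a dark foot 100 mm across. Origin: centre of the underside. The hole in its top is 40 mm across, open down to the foot (8 mm thick). The tool's guard disc rests on the tube's top, so the tool's origin is then 15 mm above this one.
- red_sleeve: Red tube, outside 80, bore 60, 65 mm high, in a round nest. Origin: centre of its lower end; rim 65 mm above it, 90 mm above the bench. White 8 mm mark on the rim's top at its own -x; its -y side comes next anticlockwise. Sprung: moves straight down up to 20 mm (1.7 N, then 0.35 N per mm). With the tool's axis 22 mm off the bore's, the cone meets the edge with its point 6 mm below the rim.
- blue_sleeve: Finished sleeve, blue, of the same shape in the same kind of sprung nest (104 mm across, fixed); not to be touched. Origin and axes as for the red sleeve.
Things that resemble listed ones, but are neither listed nor needed, are in the scene too. Leave any orange look-alike of the part that bears red_sleeve alone.

How it is judged:
By the outcome, as a careful person would: the job done as asked, in the order asked, and still so for the second after the job is handed in, with the robot touching nothing.
It also fails if it takes over 64 s, if anything falls off the work surface, if the arm or the gripper's body presses on something with over 40 N, if the wrist force passes 120 N, or if a joint passes its speed limit or range.

## Working session

There is one attempt and no reset: what is moved stays moved. The work goes in short steps, Python scripts to look and compute and a tool call to move; the robot and the scene stay as the last step left them, time stands still between calls to the robot, and variables do not carry over. Pictures are saved under pics/ and viewed, at most 10 in all, crops included, and the job is handed in when it is done.

Besides the shell and the picture viewer there is one more tool, called as name(argument=value, ...), one argument or row to a line, values as JSON. arm_command: Moves the arm, as the interface text tells. Its arguments: {"type":"object","properties":{"deltas":{"type":"array"},"newtons":{"type":"number"}},"required":["deltas"]}

```bash
mkdir -p pics; python3 - <<'E'
from rig import status, imaging
import cv2,numpy as np
o=status.get_obs(); print({k:np.round(v,4).tolist() for k,v in o.items()})
for n in ["top","side"]:
    p,d=imaging.camera(n); np.savez(f"pics/{n}0.npz",p=p,d=d); cv2.imwrite(f"pics/{n}0.png",p[:,:,::-1])
    c=imaging.camera_params(n); print(n,np.round(c["intrinsics"],1).tolist(),np.round(c["camera_from_world"],3).tolist(), [k for k in c])
E
```

```text
{'time': 0.0, 'q': [1.0095, 0.5284, 1.4339, -0.0, 1.1813, -0.1785], 'joint_velocities': [-0.0005, 0.0015, -0.0006, 0.001, 0.0001, 0.0012], 'joint_torque': [-0.0002, -44.0038, -17.6592, 0.0633, 0.0582, -0.0002], 'position': [0.233, 0.5791, 0.2216], 'tool_rot': [0.1902, 0.9817, -0.001, -0.0004], 'ft_force': [-0.1467, -0.5055, -0.3897], 'moment': [-0.0118, -0.0333, -0.0144], 'grip_force': 0.0, 'grip_width': 0.0871}
top [[453.6, 0.0, 287.7], [0.0, 453.6, 213.2], [0.0, 0.0, 1.0]] [[-0.019, -0.999, 0.034, 0.022], [0.998, -0.017, 0.055, -0.483], [-0.054, 0.035, 0.998, -0.832], [0.0, 0.0, 0.0, 1.0]] ['intrinsics', 'camera_from_world']
side [[380.1, 0.0, 280.0], [0.0, 380.1, 208.3], [0.0, 0.0, 1.0]] [[-0.852, -0.523, 0.015, 0.422], [0.295, -0.455, 0.84, -0.166], [-0.433, 0.72, 0.542, -0.514], [0.0, 0.0, 0.0, 1.0]] ['intrinsics', 'camera_from_world']
```

View pics/top0.png

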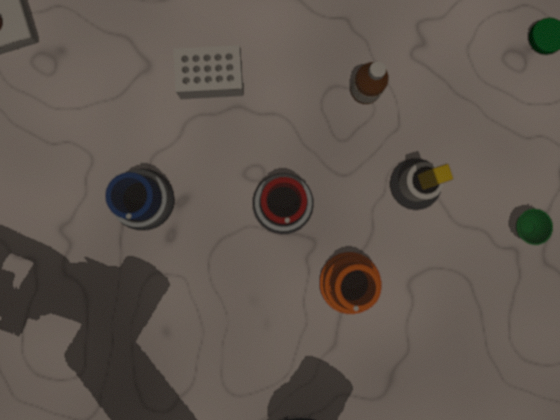

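View pics/side0.png

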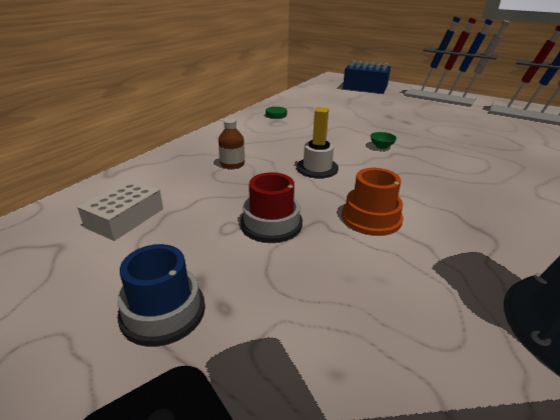

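The top view shows the red sleeve at about (284,200) with its mark at (287,220), and the tool handle's top at about (443,175). Blue is at (131,197) and the orange look-alike at (353,285). The side view agrees with this.

```bash
cat > h.py <<'E'
import numpy as np,cv2
from rig import imaging
def rays(uv,z,c):
    """pixels (N,2) -> world points on plane height z"""
    uv=np.atleast_2d(np.asarray(uv,float)); K=c["intrinsics"]; T=np.array(c["camera_from_world"])
    r=np.c_[(uv-[K[0][2],K[1][2]])/[K[0][0],K[1][1]],np.ones(len(uv))]*[1,-1,-1]
    w=r@T[:3,:3]; o=-T[:3,:3].T@T[:3,3]
    return o+w*((z-o[2])/w[:,2])[:,None]
def cloud(d,c):
    K=c["intrinsics"];T=np.array(c["camera_from_world"]); v,u=np.indices(d.shape)
    p=np.stack([(u-K[0][2])/K[0][0]*d,-(v-K[1][2])/K[1][1]*d,-d],-1)
    return (p-T[:3,3])@T[:3,:3]
def hsv(p): return cv2.cvtColor(p,cv2.COLOR_RGB2HSV)
def circ(P):
    A=np.c_[2*P[:,:2],np.ones(len(P))]; s=np.linalg.lstsq(A,(P[:,:2]**2).sum(1),rcond=None)[0]
    return s[:2],np.sqrt(s[2]+s[:2]@s[:2])
E
python3 - <<'E'
from h import *
f=np.load("pics/top0.npz");p,d=f["p"],f["d"];c=imaging.camera_params("top")
W=cloud(d,c);H=hsv(p);h,s,v=[H[...,i].astype(int) for i in range(3)]
print("bench z",np.median(W[300:330,230:280,2]))
yy,xx=np.indices(h.shape)
red=((h<6)|(h>174))&(s>130)&(v>40)&(abs(xx-284)<40)&(abs(yy-200)<40)
rim=((abs(W[...,2]-.09)<.008)&(abs(xx-284)<40)&(abs(yy-200)<40)).astype(np.uint8)
print("red",red.sum(),"rim",rim.sum(),np.percentile(W[rim>0][:,2],[5,50,95]))
cn,_=cv2.findContours(rim,cv2.RETR_CCOMP,cv2.CHAIN_APPROX_NONE)
for k in cn:
    if len(k)>40: print("rim circle",circ(rays(k[:,0],.09,c)),cv2.fitEllipse(k))
mk=(s<90)&(v>110)&(abs(xx-287)<10)&(abs(yy-220)<8); print("mark",mk.sum(),rays([[xx[mk].mean(),yy[mk].mean()]],.09,c) if mk.sum() else 0)
yel=((h>18)&(h<35)&(s>130)&(abs(xx-435)<40)&(abs(yy-178)<30))
top=(yel&(abs(W[...,2]-.146)<.012)).astype(np.uint8); print("yel",yel.sum(),top.sum(),np.percentile(W[yel][:,2],[2,50,90,99]))
P=rays(np.c_[xx[top>0],yy[top>0]],.146,c)[:,:2]; print("tool top",P.mean(0),cv2.minAreaRect((P*1000).astype(np.float32)))
st=(abs(W[...,2]-.06)<.006)&(abs(xx-422)<35)&(abs(yy-182)<30)
P=W[st];print("stand top",st.sum(),cv2.minEnclosingCircle((P[:,:2]*1000).astype(np.float32)))
E
```

```text
bench z -0.0022793322215351785
red 868 rim 757 [0.08533196 0.08776479 0.08997934]
rim circle (array([0.50201809, 0.0234257 ]), np.float64(0.038820870249241184)) ((283.3946838378906, 199.99160766601562), (45.611610412597656, 45.897132873535156), 0.23445086181163788)
rim circle (array([0.50186673, 0.02360049]), np.float64(0.030335070203359193)) ((283.3086853027344, 200.05567932128906), (35.72551727294922, 35.79852294921875), 133.0254364013672)
mark 0 0
yel 545 306 [0.06894641 0.14132658 0.14517704 0.14651984]
tool top [ 0.53497413 -0.22790655] ((534.834228515625, -227.93899536132812), (26.703758239746094, 30.454599380493164), 17.45981216430664)
stand top 687 ((535.8780517578125, -230.21763610839844), 34.020931243896484)
```

arm_command(
  deltas=[1,-0.034,-0.037,0,0,1,-0.034,-0.037,0,0,1,-0.034,-0.037,0,0,1,-0.034,-0.037,0,0,1,-0.034,-0.037,0,0,1,-0.034,-0.037,0,0,1,-0.034,-0.037,0,0,1,-0.034,-0.037,0,0,1,-0.034,-0.037,0,0,1,-0.034,-0.037,0,0,1,-0.034,-0.037,0,0,1,-0.034,-0.037,0,0],
)

```text
time: 1.6
position: [0.4462, 0.0139, 0.2224]
tool_rot: [0.19, 0.982, 0.0, -0.0]
ft_force: [0.6, 0.5, 0.1]
grip_width: 0.0867
grip_force: 0.0
```

```bash
cat >> h.py <<'E'
def go(x,y,z,a=None):
    """total tool-axis shift to a world TCP target and the roll to x-axis heading a (deg)"""
    from rig import status
    from scipy.spatial.transform import Rotation as R
    o=status.get_obs(); M=R.from_quat(o["tool_rot"]).as_matrix(); al=np.degrees(np.arctan2(M[1,0],M[0,0]))
    dd=M.T@(np.array([x,y,z])-o["position"])
    print("t",o["time"],"pos",np.round(o["position"],4),"head",round(al,2),"zdir",np.round(M[:,2],4),"F",np.round(o["ft_force"],2),"w",o["grip_width"],"gf",o["grip_force"],"q6",o["q"][5])
    print("shift",np.round(dd,4),"roll",None if a is None else round(np.radians((al-a+180)%360-180),3))
E
python3 - <<'E'
from h import *
f=np.load("pics/top0.npz");p,d=f["p"],f["d"];c=imaging.camera_params("top")
k=cv2.resize(p[213:228,278:298],None,fx=1,fy=1).min(2); print(k.max(),np.unravel_index(k.argmax(),k.shape))
yy,xx=np.nonzero(k>0.6*k.max()); m=rays([[xx.mean()+278,yy.mean()+213]],.09,c)[0]; print(m,m[:2]-[.502,.0235],np.hypot(*(m[:2]-[.502,.0235])))
go(.535,-.229,.23,107.5)
E
```

```text
92 (np.int64(7), np.int64(8))
[0.46071487 0.01500171 0.09      ] [-0.04128513 -0.00849829] 0.04215072188293696
t 1.6 pos [0.4462 0.0139 0.2224] head 158.05 zdir [-2.e-04  2.e-04 -1.e+00] F [0.64 0.5  0.11] w 0.0867061832663208 gf 0.0 q6 -1.408017901420797
shift [-0.1731 -0.1921 -0.0076] roll 0.882
```

```bash
python3 - <<'E'
from h import *
c=imaging.camera_params("wrist");p,d=imaging.camera("wrist"); np.savez("pics/w1.npz",p=p,d=d,K=c["intrinsics"],T=c["camera_from_world"]); cv2.imwrite("pics/w1.png",p[:,:,::-1])
E
```

arm_command(
  deltas=[1,-0.0345,-0.038,-0.002,0,1,-0.0345,-0.038,-0.002,0,1,-0.0345,-0.038,-0.002,0,1,-0.0345,-0.038,-0.002,0,1,-0.0345,-0.038,0,0,1,0,0,0,0.176,1,0,0,0,0.176,1,0,0,0,0.176,1,0,0,0,0.176,1,0,0,0,0.178,1,0,0,0,0],
)

```text
time: 3.02
position: [0.5349, -0.2248, 0.2301]
tool_rot: [0.59, 0.807, -0.0, -0.001]
ft_force: [0.2, 0.5, -0.8]
grip_width: 0.0872
grip_force: 0.0
```

```bash
python3 - <<'E'
from h import *
go(.535,-.229,.23,107.5)
c=imaging.camera_params("wrist");p,d=imaging.camera("wrist"); np.savez("pics/w2.npz",p=p,d=d,K=c["intrinsics"],T=c["camera_from_world"]); 
q=np.load("pics/w1.npz")["p"]; cv2.imwrite("pics/w12.png",cv2.resize(np.hstack([q,p]),(800,300))[:,:,::-1])
E
```

```text
t 3.025 pos [ 0.5349 -0.2248  0.2301] head 107.66 zdir [-9.e-04  6.e-04 -1.e+00] F [ 0.17  0.46 -0.83] w 0.08717331876087833 gf 0.0 q6 -0.8985548219987668
shift [-0.0041 -0.0011  0.0001] roll 0.003
```

View pics/w12.png

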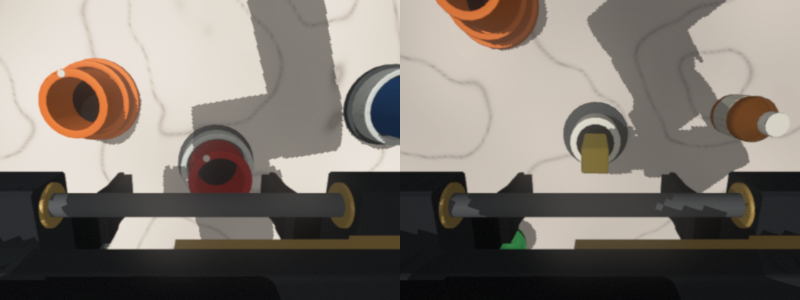

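The left half (over red) shows the mark at about (207,158) on the red rim. The right half shows the handle's top squarely aligned at about (595,163). Next I'll measure both.

```bash
python3 - <<'E'
from h import *
def ld(n):
    f=np.load(f"pics/{n}.npz"); c=dict(intrinsics=f["K"],camera_from_world=f["T"]); return f["p"],f["d"],c
p,d,c=ld("w1");W=cloud(d,c);H=hsv(p).astype(int);yy,xx=np.indices(d.shape)
roi=(abs(xx-308)<55)&(yy>195)&(yy<268)
rim=(roi&(abs(W[...,2]-.09)<.006)).astype(np.uint8)
print("rim z",np.percentile(W[rim>0][:,2],[5,50,95]))
cn,_=cv2.findContours(rim,cv2.RETR_CCOMP,cv2.CHAIN_APPROX_NONE)
for k in cn:
    k=k[:,0];k=k[(k[:,1]<264)]
    if len(k)>40: print("rim",circ(rays(k,.09,c)),len(k))
mk=(H[...,1]<110)&(H[...,2]>100)&(abs(xx-290)<10)&(abs(yy-221)<10); m=rays([[xx[mk].mean(),yy[mk].mean()]],.09,c)[0];print("mark",mk.sum(),m, m[:2]-[.502,.0235])
p,d,c=ld("w2");W=cloud(d,c);H=hsv(p).astype(int)
yel=(H[...,0]>18)&(H[...,0]<35)&(H[...,1]>110)&(abs(xx-273)<40)&(abs(yy-215)<45)
t=yel&(abs(W[...,2]-.146)<.004);print(yel.sum(),t.sum(),np.percentile(W[t][:,2],[5,50,95]))
P=rays(np.c_[xx[t],yy[t]],.146,c)[:,:2];print("top",P.mean(0),cv2.minAreaRect((P*1000).astype(np.float32)))
st=(abs(W[...,2]-.06)<.004)&(abs(xx-273)<60)&(yy<250);print("stand",st.sum(),cv2.minEnclosingCircle((W[st][:,:2]*1000).astype(np.float32)))
E
```

```text
rim z [0.08706338 0.09003381 0.09127897]
rim (array([0.49791831, 0.02354959]), np.float64(0.03401206017863821)) 263
mark 94 [0.46678229 0.01719519 0.09      ] [-0.03521771 -0.00630481]
1916 1311 [0.14446093 0.14628387 0.14739804]
top [ 0.53459839 -0.2309742 ] ((534.583984375, -231.00364685058594), (26.48914909362793, 27.009408950805664), 17.719684600830078)
stand 1395 ((535.1383056640625, -232.55612182617188), 33.85038757324219)
```

arm_command(
  deltas=[1,-0.005,-0.002,0.03,0,1,0,0,0.035,0,1,0,0,0.035,0,1,0,0,0.024,0,1,0,0,0.01,0,1,0,0,0,0,-1,0,0,0,0,-1,0,0,0,0,-1,0,0,0,0,-1,0,0,0,0,-1,0,0,0,0],
  newtons=35,
)

```text
time: 4.45
position: [0.5347, -0.2306, 0.0967]
tool_rot: [0.591, 0.807, -0.0, 0.0]
ft_force: [-0.5, 0.0, 0.2]
grip_width: 0.0449
grip_force: 0.0
```

```bash
python3 - <<'E'
from h import *
go(.535,-.230,.096,107.7)
f=np.load("pics/w1.npz"); c=dict(intrinsics=f["K"],camera_from_world=f["T"]);d=f["d"]
W=cloud(d,c);yy,xx=np.indices(d.shape)
rim=((abs(xx-308)<55)&(yy>195)&(yy<268)&(abs(W[...,2]-.09)<.006)).astype(np.uint8)
cn,_=cv2.findContours(rim,cv2.RETR_CCOMP,cv2.CHAIN_APPROX_NONE)
k=np.vstack(cn)[:,0];k=k[k[:,1]<262];P=rays(k,.09,c)
ce=np.array([.502,.0235])
for _ in range(8):
    r=np.hypot(*(P[:,:2]-ce).T); o=abs(r-.04)<.004; i=abs(r-.03)<.004; 
    co,ro=circ(P[o]); ci,ri=circ(P[i]); ce=(co+ci)/2
print(co,ro,o.sum(),ci,ri,i.sum())
E
```

```text
t 4.45 pos [ 0.5347 -0.2306  0.0967] head 107.54 zdir [ 1.e-04 -1.e-04 -1.e+00] F [-0.52  0.02  0.19] w 0.04493806815425723 gf 0.0 q6 -0.904959590957072
shift [0.0005 0.0005 0.0007] roll -0.003
[0.50018431 0.02264733] 0.03900355304657926 150 [0.50043323 0.02277847] 0.02977188282137574 121
```

arm_command(
  deltas=[-1,0,0,0,0,-1,0,0,0,0,-1,0,0,0,0,-1,0,0,0,0,-1,0,0,0,0],
)

```text
time: 5.08
position: [0.5346, -0.2306, 0.0965]
tool_rot: [0.591, 0.807, -0.0, -0.0]
ft_force: [0.3, -0.1, -1.1]
grip_width: 0.0274
grip_force: 35.0
```

arm_command(
  deltas=[-1,0,0,-0.01,0,-1,0,0,-0.02,0,-1,0,0,-0.03,0,-1,0,0,-0.03,0,-1,0,0,-0.03,0,-1,0,0,0,0,-1,0,0,0,0],
)

```text
time: 5.95
position: [0.5339, -0.23, 0.2157]
tool_rot: [0.591, 0.807, -0.0, -0.001]
ft_force: [0.0, -0.8, -3.2]
grip_width: 0.0279
grip_force: 35.0
```

```bash
python3 - <<'E'
from h import *
go(.501,.023,.217)
p,d=imaging.camera("side");np.savez("pics/s2.npz",p=p,d=d);cv2.imwrite("pics/s2.png",cv2.resize(p[40:250,180:460],None,fx=2,fy=2)[:,:,::-1])
p,d=imaging.camera("top");np.savez("pics/t2.npz",p=p,d=d)
E
```

```text
t 5.95 pos [ 0.5339 -0.23    0.2157] head 107.53 zdir [-0.0016  0.0011 -1.    ] F [ 0.   -0.8  -3.17] w 0.027918415261763373 gf 34.98725399840623 q6 -0.9049110178617318
shift [ 0.2512  0.0449 -0.001 ] roll None
```

View pics/s2.png

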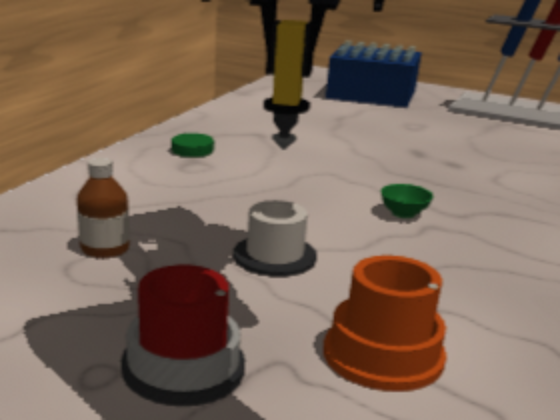

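The tool is held upright in the gripper, with its cone tip at about (285,148) in the crop, and the stand is empty. I'll raise the grip force and carry it over the mark.

arm_command(
  deltas=[-1,0.015,0.0015,0,0,-1,0.03,0.0025,0,0,-1,0.04,0.0035,0,0,-1,0.045,0.004,0,0,-1,0.045,0.004,0,0,-1,0.04,0.0035,0,0,-1,0.025,0.0025,0,0,-1,0.013,0.001,0,0,-1,0,0,0.01,0,-1,0,0,0.01,0,-1,0,0,0,0,-1,0,0,0,0],
  newtons=60,
)

```text
time: 7.55
position: [0.4801, 0.0168, 0.1963]
tool_rot: [0.592, 0.806, -0.0, -0.0]
ft_force: [0.1, -0.3, -0.9]
grip_width: 0.0275
grip_force: 60.0
```

```bash
python3 - <<'E'
from h import *
go(.4793,.0181,.172)
p,d=imaging.camera("side");np.savez("pics/s3.npz",p=p,d=d);cv2.imwrite("pics/s3.png",cv2.resize(p[80:250,200:350],None,fx=3.5,fy=3.5)[:,:,::-1])
go(.4793,.0181,.172)
E
```

```text
t 7.55 pos [0.4801 0.0168 0.1963] head 107.46 zdir [-4.e-04 -0.e+00 -1.e+00] F [ 0.13 -0.33 -0.89] w 0.027454746414505144 gf 59.9869576189667 q6 -0.5029265771734279
shift [ 0.0015 -0.0004  0.0243] roll None
t 7.6 pos [0.4802 0.0169 0.1965] head 107.48 zdir [ 1.e-04 -1.e-04 -1.e+00] F [-0.75  0.7  -1.29] w 0.02775676385141442 gf 59.98697770759463 q6 -0.5029169594756897
shift [ 0.0015 -0.0005  0.0245] roll None
```

View pics/s3.png

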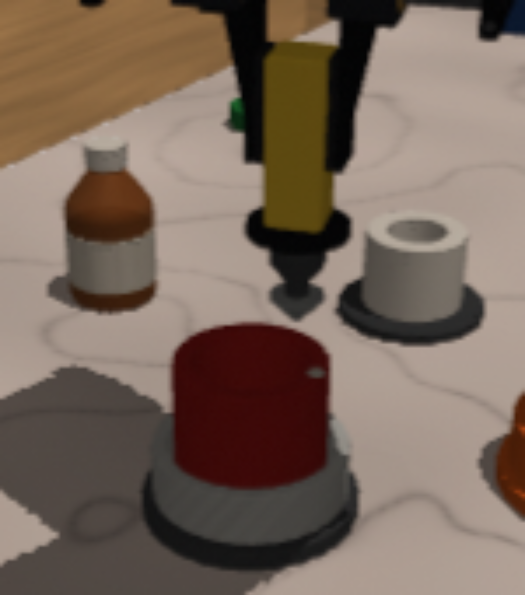

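The side view shows the tool upright with its tip at about (297,320) above the mark side, and the mark at (316,372) in the crop.

```bash
python3 - <<'E'
from h import *
c=imaging.camera_params("side")
print("tip",rays([[284.9,171.0]],.115,c),"mark",rays([[290.3,186.3]],.09,c))
f=np.load("pics/s3.npz");d,p=f["d"],f["p"];W=cloud(d,c)
yy,xx=np.indices(d.shape)
rim=(abs(W[...,2]-.09)<.003)&(np.hypot(W[...,0]-.501,W[...,1]-.0225)<.048)
P=W[rim];print(len(P));ce=np.array([.501,.0225])
for g in ["side"]:
    k=cv2.findContours(rim.astype(np.uint8),cv2.RETR_EXTERNAL,cv2.CHAIN_APPROX_NONE)[0]
    k=np.vstack(k)[:,0];Q=rays(k,.09,c)
    for _ in range(8):
        r=np.hypot(*(Q[:,:2]-ce).T);o=abs(r-.04)<.004;ce,ro=circ(Q[o])
    print("rim outer",ce,ro,o.sum())
E
```

```text
tip [[0.47785091 0.01648239 0.115     ]] mark [[0.4651925 0.0184617 0.09     ]]
422
rim outer [0.49797741 0.0264435 ] 0.039379685222568295 101
```

arm_command(
  deltas=[-1,0.002,0,0.01,0,-1,0,0,0.01,0,-1,0,0,0.007,0,-1,0,0,0.002,0,-1,0,0,0,0,-1,0,0,0,0],
)

```text
time: 8.35
position: [0.4796, 0.0194, 0.1678]
tool_rot: [0.591, 0.807, 0.0, 0.0]
ft_force: [-1.0, 0.1, -1.9]
grip_width: 0.0278
grip_force: 60.0
```

```bash
cat > look.py <<'E'
from h import *
from rig import status
import sys
go(.5,.02,.16)
c=imaging.camera_params("side");fz=[]
p,d=imaging.camera("side")
for _ in range(3): fz.append(status.get_obs()["ft_force"]); imaging.camera_params("top")
cv2.imwrite(f"pics/{sys.argv[1]}.png",cv2.resize(p[80:250,200:350],None,fx=3.5,fy=3.5)[:,:,::-1]);np.savez(f"pics/{sys.argv[1]}.npz",p=p,d=d)
print(np.round(fz,2).tolist())
# sleeve drop: front rim/outer wall top edge: red mask top boundary vs initial picture, on front half
q=np.load("pics/s3.npz")["p"]
W0=cloud(np.load("pics/s3.npz")["d"],c);W=cloud(d,c)
# far inner wall + near rim: compare topmost wall height by depth over the rim footprint
for n,w in(("ref",W0),("now",W)):
    r=np.hypot(w[...,0]-.5,w[...,1]-.0245); m=(r<.045)&(r>.03)&(w[...,2]>.07)&(w[...,2]<.098)
    h,e=np.histogram(w[m][:,2],bins=np.arange(.070,.099,.001));print(n,h.tolist())
E
python3 look.py s4
```

```text
t 8.35 pos [0.4796 0.0194 0.1678] head 107.54 zdir [ 6.e-04 -1.e-04 -1.e+00] F [-0.98  0.14 -1.94] w 0.027848640465063138 gf 59.98697055503726 q6 -0.4990829567728957
shift [-0.0055  0.0196  0.0078] roll None
[[0.27, 0.54, -1.2], [0.27, 0.54, -1.2], [0.27, 0.54, -1.2]]
ref [43, 30, 40, 29, 26, 44, 30, 30, 41, 38, 33, 26, 37, 35, 35, 39, 34, 44, 78, 176, 100, 5, 0, 0, 0, 0, 0, 0]
now [31, 38, 30, 29, 30, 25, 29, 29, 30, 24, 35, 29, 30, 33, 24, 28, 36, 37, 56, 165, 76, 10, 0, 0, 0, 1, 1, 1]
```

arm_command(
  deltas=[-1,0,0,0.001,0,-1,0,0,0.001,0,-1,0,0,0.001,0,-1,0,0,0.001,0,-1,0,0,0.001,0,-1,0,0,0,0,-1,0,0,0,0],
)

```text
time: 9.28
position: [0.4798, 0.0193, 0.1627]
tool_rot: [0.591, 0.807, 0.0, 0.0]
ft_force: [1.6, 0.8, 0.4]
grip_width: 0.0276
grip_force: 60.0
```

```bash
python3 look.py s5
```

```text
t 9.275 pos [0.4798 0.0193 0.1627] head 107.53 zdir [ 1.1e-03 -2.0e-04 -1.0e+00] F [1.56 0.76 0.4 ] w 0.027571076284010034 gf 59.987214244902134 q6 -0.4990719207454364
shift [-0.0054  0.0195  0.0028] roll None
[[0.27, 0.43, 0.05], [0.27, 0.43, 0.05], [0.27, 0.43, 0.05]]
ref [43, 30, 40, 29, 26, 44, 30, 30, 41, 38, 33, 26, 37, 35, 35, 39, 34, 44, 78, 176, 100, 5, 0, 0, 0, 0, 0, 0]
now [30, 28, 26, 32, 28, 31, 28, 25, 34, 28, 28, 41, 22, 33, 39, 24, 46, 139, 127, 15, 0, 0, 2, 4, 15, 5, 0, 0]
```

View pics/s5.png

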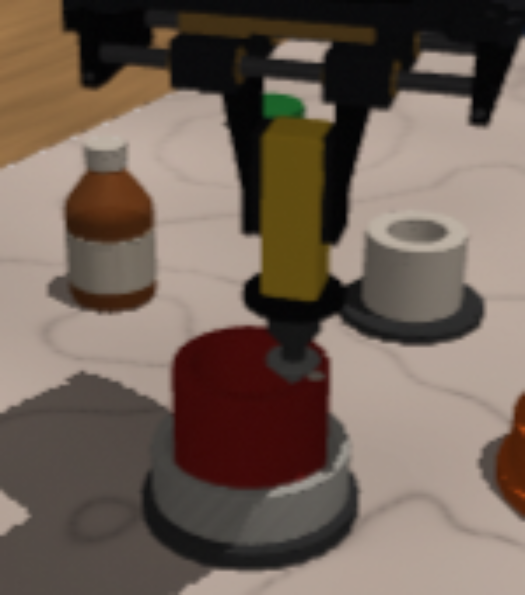

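The cone sits on the inner edge beside the mark (about (297,362)), and the sleeve is already down about 2 mm. I'll plan the circle steps next.

```bash
python3 - <<'E'
import numpy as np
th=np.radians(190.5+4*np.arange(0,97)); P=22*np.c_[np.cos(th-np.radians(107.5)),np.sin(np.radians(107.5)-th)]  # mm on tool x,y
R=np.round(P-P[0],1); D=np.diff(R,axis=0)/1000
for k in range(8): print(k,", ".join(f"-1, {a:.4f}, {b:.4f}, 0, 0" for a,b in D[12*k:12*k+12]))
E
```

```text
0 -1, -0.0015, -0.0001, 0, 0, -1, -0.0016, -0.0001, 0, 0, -1, -0.0015, 0.0001, 0, 0, -1, -0.0015, 0.0002, 0, 0, -1, -0.0015, 0.0003, 0, 0, -1, -0.0015, 0.0004, 0, 0, -1, -0.0015, 0.0005, 0, 0, -1, -0.0014, 0.0006, 0, 0, -1, -0.0013, 0.0007, 0, 0, -1, -0.0014, 0.0008, 0, 0, -1, -0.0012, 0.0009, 0, 0, -1, -0.0012, 0.0009, 0, 0
1 -1, -0.0011, 0.0011, 0, 0, -1, -0.0011, 0.0011, 0, 0, -1, -0.0010, 0.0012, 0, 0, -1, -0.0008, 0.0013, 0, 0, -1, -0.0008, 0.0013, 0, 0, -1, -0.0007, 0.0013, 0, 0, -1, -0.0006, 0.0015, 0, 0, -1, -0.0005, 0.0014, 0, 0, -1, -0.0004, 0.0015, 0, 0, -1, -0.0003, 0.0015, 0, 0, -1, -0.0002, 0.0015, 0, 0, -1, -0.0001, 0.0016, 0, 0
2 -1, 0.0000, 0.0015, 0, 0, -1, 0.0002, 0.0015, 0, 0, -1, 0.0002, 0.0015, 0, 0, -1, 0.0004, 0.0015, 0, 0, -1, 0.0004, 0.0015, 0, 0, -1, 0.0006, 0.0014, 0, 0, -1, 0.0006, 0.0014, 0, 0, -1, 0.0008, 0.0014, 0, 0, -1, 0.0008, 0.0013, 0, 0, -1, 0.0009, 0.0012, 0, 0, -1, 0.0010, 0.0011, 0, 0, -1, 0.0011, 0.0011, 0, 0
3 -1, 0.0012, 0.0010, 0, 0, -1, 0.0012, 0.0010, 0, 0, -1, 0.0013, 0.0008, 0, 0, -1, 0.0013, 0.0007, 0, 0, -1, 0.0014, 0.0007, 0, 0, -1,
[... 799 characters left out ...]
 0, -1, -0.0003, -0.0016, 0, 0
6 -1, -0.0003, -0.0015, 0, 0, -1, -0.0005, -0.0014, 0, 0, -1, -0.0005, -0.0015, 0, 0, -1, -0.0007, -0.0014, 0, 0, -1, -0.0007, -0.0013, 0, 0, -1, -0.0009, -0.0013, 0, 0, -1, -0.0009, -0.0012, 0, 0, -1, -0.0010, -0.0012, 0, 0, -1, -0.0011, -0.0011, 0, 0, -1, -0.0011, -0.0010, 0, 0, -1, -0.0013, -0.0009, 0, 0, -1, -0.0013, -0.0008, 0, 0
7 -1, -0.0013, -0.0008, 0, 0, -1, -0.0014, -0.0006, 0, 0, -1, -0.0014, -0.0006, 0, 0, -1, -0.0015, -0.0004, 0, 0, -1, -0.0015, -0.0004, 0, 0, -1, -0.0015, -0.0002, 0, 0, -1, -0.0015, -0.0001, 0, 0, -1, -0.0016, -0.0001, 0, 0, -1, -0.0015, 0.0001, 0, 0, -1, -0.0015, 0.0002, 0, 0, -1, -0.0015, 0.0003, 0, 0, -1, -0.0015, 0.0004, 0, 0
```

arm_command(
  deltas=[-1,0,0,0.001,0,-1,0,0,0.001,0,-1,0,0,0,0],
)

```text
time: 9.7
position: [0.4797, 0.0193, 0.1606]
tool_rot: [0.591, 0.807, 0.0, 0.0]
ft_force: [1.5, -0.2, 1.9]
grip_width: 0.0277
grip_force: 60.0
```

```bash
python3 look.py s6 | tail -4
```

```text
shift [-0.0055  0.0195  0.0006] roll None
[[2.01, 0.98, 0.48], [2.01, 0.98, 0.48], [2.01, 0.98, 0.48]]
ref [43, 30, 40, 29, 26, 44, 30, 30, 41, 38, 33, 26, 37, 35, 35, 39, 34, 44, 78, 176, 100, 5, 0, 0, 0, 0, 0, 0]
now [30, 29, 28, 29, 31, 29, 23, 34, 40, 19, 36, 37, 29, 21, 52, 151, 105, 13, 2, 0, 3, 4, 10, 7, 1, 0, 0, 0]
```

arm_command(
  deltas=[-1,-0.0015,-0.0001,0,0,-1,-0.0016,-0.0001,0,0,-1,-0.0015,0.0001,0,0,-1,-0.0015,0.0002,0,0,-1,-0.0015,0.0003,0,0,-1,-0.0015,0.0004,0,0,-1,-0.0015,0.0005,0,0,-1,-0.0014,0.0006,0,0,-1,-0.0013,0.0007,0,0,-1,-0.0014,0.0008,0,0,-1,-0.0012,0.0009,0,0,-1,-0.0012,0.0009,0,0],
)

```text
time: 11.25
position: [0.4884, 0.0049, 0.1602]
tool_rot: [0.591, 0.807, -0.0, -0.001]
ft_force: [-0.7, 4.0, 2.2]
grip_width: 0.0277
grip_force: 60.0
```

```bash
python3 look.py s7
```

```text
t 11.25 pos [0.4884 0.0049 0.1602] head 107.53 zdir [-2.7e-03  7.0e-04 -1.0e+00] F [-0.68  3.95  2.17] w 0.02769767956551889 gf 59.98773856088519 q6 -0.5253593389948061
shift [0.0109 0.0157 0.0002] roll None
[[-0.08, 3.72, 1.86], [-0.08, 3.72, 1.86], [-0.08, 3.72, 1.86]]
ref [43, 30, 40, 29, 26, 44, 30, 30, 41, 38, 33, 26, 37, 35, 35, 39, 34, 44, 78, 176, 100, 5, 0, 0, 0, 0, 0, 0]
now [35, 26, 42, 28, 34, 32, 27, 28, 41, 23, 33, 32, 31, 41, 136, 138, 14, 0, 0, 0, 1, 5, 11, 2, 0, 0, 0, 0]
```

arm_command(
  deltas=[-1,-0.0009,0.0011,0,0,-1,-0.0009,0.0011,0,0,-1,-0.0009,0.0012,0,0,-1,-0.0008,0.0013,0,0,-1,-0.0008,0.0013,0,0,-1,-0.0007,0.0013,0,0,-1,-0.0006,0.0015,0,0,-1,-0.0005,0.0014,0,0,-1,-0.0004,0.0015,0,0,-1,-0.0003,0.0015,0,0,-1,-0.0002,0.0015,0,0,-1,-0.0001,0.0016,0,0],
)

```text
time: 12.8
position: [0.5072, 0.0028, 0.1605]
tool_rot: [0.591, 0.807, -0.0, 0.0]
ft_force: [-2.8, 2.6, 1.2]
grip_width: 0.0277
grip_force: 60.0
```

```bash
python3 look.py s8
```

```text
t 12.8 pos [0.5072 0.0028 0.1605] head 107.54 zdir [-0.e+00 -1.e-04 -1.e+00] F [-2.83  2.56  1.16] w 0.027672306522046938 gf 59.988249661400914 q6 -0.5210595548521342
shift [ 0.0186 -0.0017  0.0005] roll None
[[-2.38, 3.44, 1.6], [-2.38, 3.44, 1.6], [-2.38, 3.44, 1.6]]
ref [43, 30, 40, 29, 26, 44, 30, 30, 41, 38, 33, 26, 37, 35, 35, 39, 34, 44, 78, 176, 100, 5, 0, 0, 0, 0, 0, 0]
now [32, 36, 29, 32, 29, 41, 25, 40, 29, 27, 29, 28, 37, 31, 34, 119, 166, 15, 0, 0, 0, 0, 2, 5, 0, 0, 0, 0]
```

Down about 3.7 mm, which is fine. Next arc.

arm_command(
  deltas=[-1,0,0.0015,0,0,-1,0.0002,0.0015,0,0,-1,0.0002,0.0015,0,0,-1,0.0004,0.0015,0,0,-1,0.0004,0.0015,0,0,-1,0.0006,0.0014,0,0,-1,0.0006,0.0014,0,0,-1,0.0008,0.0014,0,0,-1,0.0008,0.0013,0,0,-1,0.0009,0.0012,0,0,-1,0.001,0.0011,0,0,-1,0.0011,0.0011,0,0],
)

```text
time: 14.35
position: [0.5207, 0.0142, 0.1605]
tool_rot: [0.591, 0.807, -0.0, 0.0]
ft_force: [-4.6, -1.5, 0.4]
grip_width: 0.0278
grip_force: 60.0
```

```bash
python3 look.py s9
```

```text
t 14.35 pos [0.5207 0.0142 0.1605] head 107.54 zdir [-1.e-04 -5.e-04 -1.e+00] F [-4.64 -1.5   0.43] w 0.027828864247073665 gf 59.98985077254474 q6 -0.4929272163290148
shift [ 0.0117 -0.0179  0.0005] roll None
[[-3.11, 0.36, 0.75], [-3.11, 0.36, 0.75], [-3.11, 0.36, 0.75]]
ref [43, 30, 40, 29, 26, 44, 30, 30, 41, 38, 33, 26, 37, 35, 35, 39, 34, 44, 78, 176, 100, 5, 0, 0, 0, 0, 0, 0]
now [36, 31, 31, 34, 31, 42, 32, 30, 23, 40, 30, 32, 24, 41, 35, 88, 174, 44, 1, 0, 0, 0, 3, 3, 0, 0, 0, 0]
```

arm_command(
  deltas=[-1,0.0012,0.001,0.0003,0,-1,0.0012,0.001,0.0002,0,-1,0.0013,0.0008,0,0,-1,0.0013,0.0007,0,0,-1,0.0014,0.0007,0,0,-1,0.0015,0.0005,0,0,-1,0.0014,0.0005,0,0,-1,0.0015,0.0003,0,0,-1,0.0015,0.0003,0,0,-1,0.0016,0.0001,0,0,-1,0.0015,0,0,0,-1,0.0015,0,0,0],
)

```text
time: 15.9
position: [0.5216, 0.0323, 0.1602]
tool_rot: [0.591, 0.807, 0.0, 0.0]
ft_force: [-1.9, -3.1, 1.9]
grip_width: 0.028
grip_force: 60.0
```

```bash
python3 look.py s10
```

```text
t 15.9 pos [0.5216 0.0323 0.1602] head 107.54 zdir [ 1.1e-03 -2.0e-04 -1.0e+00] F [-1.89 -3.09  1.89] w 0.02803319536306148 gf 59.988480443134904 q6 -0.45812373627137437
shift [-0.0053 -0.0243  0.0002] roll None
[[-0.91, -2.49, 0.96], [-0.91, -2.49, 0.96], [-0.91, -2.49, 0.96]]
ref [43, 30, 40, 29, 26, 44, 30, 30, 41, 38, 33, 26, 37, 35, 35, 39, 34, 44, 78, 176, 100, 5, 0, 0, 0, 0, 0, 0]
now [30, 30, 35, 33, 28, 30, 31, 34, 29, 29, 36, 33, 32, 34, 44, 115, 153, 25, 1, 0, 1, 5, 9, 1, 0, 0, 0, 0]
```

Still about 3.7 mm, steady.

arm_command(
  deltas=[-1,0.0016,-0.0002,0,0,-1,0.0015,-0.0003,0,0,-1,0.0015,-0.0004,0,0,-1,0.0014,-0.0005,0,0,-1,0.0014,-0.0006,0,0,-1,0.0014,-0.0007,0,0,-1,0.0013,-0.0008,0,0,-1,0.0013,-0.0009,0,0,-1,0.0012,-0.001,0,0,-1,0.0011,-0.001,0,0,-1,0.001,-0.0011,0,0,-1,0.001,-0.0012,0,0],
)

```text
time: 17.45
position: [0.5083, 0.0447, 0.1601]
tool_rot: [0.591, 0.807, 0.0, 0.0]
ft_force: [1.4, -3.7, 0.9]
grip_width: 0.0279
grip_force: 60.0
```

```bash
python3 look.py s11
```

```text
t 17.45 pos [0.5083 0.0447 0.1601] head 107.52 zdir [ 6.e-04  1.e-04 -1.e+00] F [ 1.35 -3.66  0.93] w 0.027859239976337897 gf 59.98780393972993 q6 -0.437675275513934
shift [-0.021  -0.0154  0.0001] roll None
[[1.18, -3.87, 1.46], [1.18, -3.87, 1.46], [1.18, -3.87, 1.46]]
ref [43, 30, 40, 29, 26, 44, 30, 30, 41, 38, 33, 26, 37, 35, 35, 39, 34, 44, 78, 176, 100, 5, 0, 0, 0, 0, 0, 0]
now [28, 31, 33, 24, 33, 34, 30, 33, 36, 31, 27, 31, 31, 37, 50, 136, 126, 19, 1, 0, 5, 6, 6, 2, 0, 0, 0, 0]
```

arm_command(
  deltas=[-1,0.0009,-0.0013,0,0,-1,0.0008,-0.0013,0,0,-1,0.0007,-0.0014,0,0,-1,0.0006,-0.0014,0,0,-1,0.0005,-0.0014,0,0,-1,0.0004,-0.0015,0,0,-1,0.0002,-0.0015,0,0,-1,0.0002,-0.0015,0,0,-1,0.0001,-0.0016,0,0,-1,0,-0.0015,0,0,-1,-0.0001,-0.0015,0,0,-1,-0.0003,-0.0016,0,0],
)

```text
time: 19.0
position: [0.4908, 0.0434, 0.1602]
tool_rot: [0.591, 0.807, 0.001, 0.0]
ft_force: [4.2, -1.1, 1.6]
grip_width: 0.0278
grip_force: 60.0
```

```bash
python3 look.py s12
```

```text
t 19.0 pos [0.4908 0.0434 0.1602] head 107.51 zdir [ 1.4e-03  5.0e-04 -1.0e+00] F [ 4.21 -1.07  1.59] w 0.027817420696775404 gf 59.99058022163808 q6 -0.44574957976013213
shift [-0.0251  0.0018  0.0002] roll None
[[3.59, -2.09, 1.34], [3.59, -2.09, 1.34], [3.59, -2.09, 1.34]]
ref [43, 30, 40, 29, 26, 44, 30, 30, 41, 38, 33, 26, 37, 35, 35, 39, 34, 44, 78, 176, 100, 5, 0, 0, 0, 0, 0, 0]
now [26, 35, 25, 34, 25, 30, 31, 27, 32, 33, 27, 28, 26, 33, 39, 136, 134, 15, 2, 3, 5, 8, 11, 2, 0, 0, 0, 0]
```

arm_command(
  deltas=[-1,-0.0003,-0.0015,0,0,-1,-0.0005,-0.0014,0,0,-1,-0.0005,-0.0015,0,0,-1,-0.0007,-0.0014,0,0,-1,-0.0007,-0.0013,0,0,-1,-0.0009,-0.0013,0,0,-1,-0.0009,-0.0012,0,0,-1,-0.001,-0.0012,0,0,-1,-0.0011,-0.0011,0,0,-1,-0.0011,-0.001,0,0,-1,-0.0013,-0.0009,0,0,-1,-0.0013,-0.0008,0,0],
)

```text
time: 20.55
position: [0.4791, 0.0289, 0.16]
tool_rot: [0.591, 0.807, -0.0, -0.0]
ft_force: [3.5, 1.4, 1.2]
grip_width: 0.0278
grip_force: 60.0
```

```bash
python3 look.py s13
```

```text
t 20.55 pos [0.4791 0.0289 0.16  ] head 107.53 zdir [-7.e-04  2.e-04 -1.e+00] F [3.53 1.36 1.24] w 0.027770028167550174 gf 59.99115625396371 q6 -0.47909049525226055
shift [-0.0148  0.0173 -0.    ] roll None
[[3.03, -0.35, 1.5], [3.03, -0.35, 1.5], [3.03, -0.35, 1.5]]
ref [43, 30, 40, 29, 26, 44, 30, 30, 41, 38, 33, 26, 37, 35, 35, 39, 34, 44, 78, 176, 100, 5, 0, 0, 0, 0, 0, 0]
now [27, 26, 28, 33, 26, 38, 26, 22, 29, 27, 26, 33, 34, 34, 139, 135, 19, 0, 3, 2, 5, 8, 16, 1, 0, 0, 0, 0]
```

arm_command(
  deltas=[-1,-0.0013,-0.0006,-0.0003,0,-1,-0.0014,-0.0004,-0.0002,0,-1,-0.0014,-0.0005,0,0,-1,-0.0015,-0.0004,0,0,-1,-0.0015,-0.0004,0,0,-1,-0.0015,-0.0002,0,0,-1,-0.0015,-0.0001,0,0,-1,-0.0016,-0.0001,0,0,-1,0,0,0,0],
)

```text
time: 21.72
position: [0.4802, 0.0166, 0.1605]
tool_rot: [0.591, 0.807, -0.0, -0.0]
ft_force: [1.8, 1.2, 1.9]
grip_width: 0.0277
grip_force: 60.0
```

```bash
python3 look.py s14
```

```text
t 21.725 pos [0.4802 0.0166 0.1605] head 107.55 zdir [-6.e-04 -7.e-04 -1.e+00] F [1.84 1.15 1.91] w 0.027715808187811625 gf 59.98835404403508 q6 -0.5037078607370858
shift [-0.0027  0.0199  0.0005] roll None
[[2.74, 1.75, 0.71], [2.74, 1.75, 0.71], [2.74, 1.75, 0.71]]
ref [43, 30, 40, 29, 26, 44, 30, 30, 41, 38, 33, 26, 37, 35, 35, 39, 34, 44, 78, 176, 100, 5, 0, 0, 0, 0, 0, 0]
now [18, 37, 28, 28, 33, 24, 30, 32, 25, 33, 23, 39, 32, 31, 53, 139, 111, 5, 1, 2, 1, 5, 9, 9, 1, 0, 0, 0]
```

View pics/s14.png

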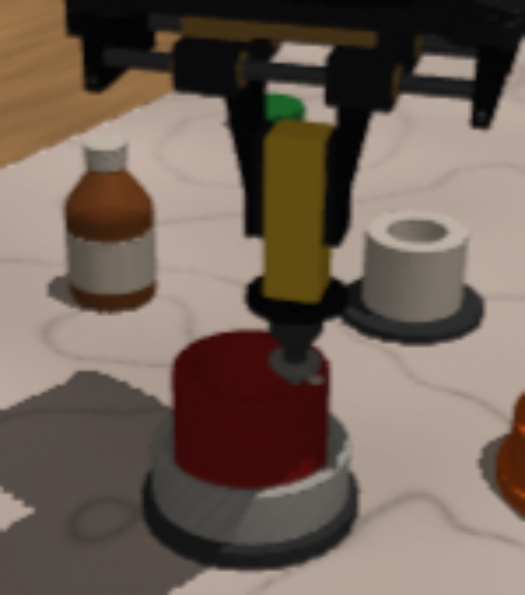

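The circle has closed, with the cone just past the mark at about (297,362). Now lift straight up and carry the tool back.

arm_command(
  deltas=[-1,0,0,-0.003,0,-1,0,0,-0.012,0,-1,0,0,-0.02,0,-1,0,0,-0.02,0,-1,0,0,0,0],
)

```text
time: 22.4
position: [0.4802, 0.0167, 0.2167]
tool_rot: [0.591, 0.807, -0.0, 0.001]
ft_force: [0.5, -0.2, -1.4]
grip_width: 0.0278
grip_force: 60.0
```

arm_command(
  deltas=[-1,-0.015,-0.0015,0,0,-1,-0.03,-0.0025,0,0,-1,-0.04,-0.0035,0,0,-1,-0.045,-0.004,0,0,-1,-0.045,-0.004,0,0,-1,-0.04,-0.0035,0,0,-1,-0.025,-0.0025,0,0,-1,-0.012,-0.001,0,0,-1,0,0,0.01,0,-1,0,0,0,0,-1,0,0,0,0],
)

```text
time: 23.78
position: [0.5345, -0.2286, 0.2053]
tool_rot: [0.59, 0.807, 0.0, -0.001]
ft_force: [-0.4, 0.7, -2.6]
grip_width: 0.0277
grip_force: 60.0
```

```bash
python3 - <<'E'
from h import *
go(.5346,-.2306,.0975,107.5)
p,d=imaging.camera("side");cv2.imwrite("pics/s15.png",cv2.resize(p[60:200,240:400],None,fx=3.5,fy=3.5)[:,:,::-1])
E
```

```text
t 23.775 pos [ 0.5345 -0.2286  0.2053] head 107.62 zdir [-1.e-03  8.e-04 -1.e+00] F [-0.43  0.66 -2.62] w 0.027661297450789837 gf 59.98699117451906 q6 -0.9039657092208018
shift [-0.002  -0.0004  0.1078] roll 0.002
```

View pics/s15.png

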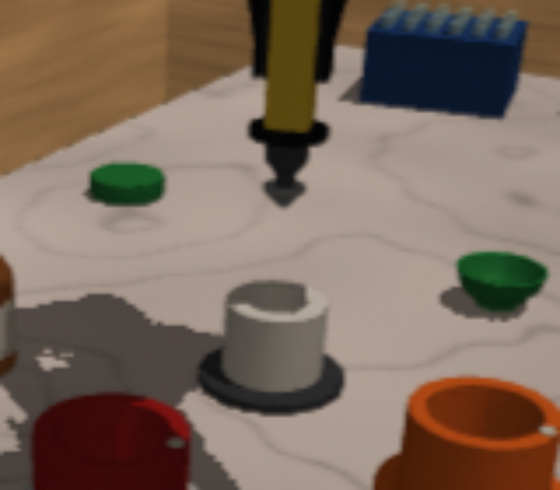

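The tool hangs upright over the stand hole, with its tip at about (285,205). Lowering it in.

arm_command(
  deltas=[-1,-0.003,0,0.02,0,-1,0,0,0.02,0,-1,0,0,0.02,0,-1,0,0,0.02,0,-1,0,0,0.015,0,-1,0,0,0.006,0,-1,0,0,0.003,0,-1,0,0,0.002,0,-1,0,0,0.001,0,-1,0,0,0.001,0,-1,0,0,0,0],
)

```text
time: 25.2
position: [0.5358, -0.233, 0.0977]
tool_rot: [0.591, 0.807, -0.0, 0.0]
ft_force: [0.9, 1.0, -2.2]
grip_width: 0.0275
grip_force: 60.0
```

```bash
python3 - <<'E'
from h import *
go(.5346,-.2306,.0965,107.5)
p,d=imaging.camera("side")
go(.5346,-.2306,.0965,107.5)
E
```

```text
t 25.2 pos [ 0.5358 -0.233   0.0977] head 107.53 zdir [ 2.e-04 -1.e-04 -1.e+00] F [ 0.94  1.02 -2.24] w 0.02751825063522082 gf 59.98693007044494 q6 -0.9072808163286322
shift [ 0.0026 -0.0004  0.0012] roll 0.001
t 25.25 pos [ 0.5358 -0.233   0.0977] head 107.53 zdir [ 2.e-04 -1.e-04 -1.e+00] F [-0.64  0.95 -1.79] w 0.027976774648487576 gf 59.98699774034321 q6 -0.9072811210353166
shift [ 0.0026 -0.0004  0.0012] roll 0.001
```

Still about 1 mm of free height. I'll touch down, then open.

arm_command(
  deltas=[-1,0,0,0.0005,0,-1,0,0,0.0005,0,-1,0,0,0.0005,0,-1,0,0,0,0,-0.2,0,0,0,0,-0.2,0,0,0,0,-0.2,0,0,0,0,-0.2,0,0,0,0,0.2,0,0,0,0,0.2,0,0,0,0,0.4,0,0,0,0,0.4,0,0,0,0],
)

```text
time: 26.75
position: [0.5358, -0.233, 0.0961]
tool_rot: [0.591, 0.807, -0.0, 0.0]
ft_force: [0.6, -0.7, 0.9]
grip_width: 0.0593
grip_force: 0.0
```

arm_command(
  deltas=[0.4,0,0,-0.01,0,0.4,0,0,-0.03,0,0.4,0,0,-0.04,0,0.4,0,0,-0.04,0,0.4,0,0,-0.03,0,0.4,0,0,0,0,0.4,0,0,0,0],
)

```text
time: 27.62
position: [0.5351, -0.2325, 0.2455]
tool_rot: [0.591, 0.807, -0.0, -0.001]
ft_force: [0.1, -0.4, -0.4]
grip_width: 0.0613
grip_force: 0.0
```

```bash
python3 - <<'E'
from h import *
go(.5346,-.2306,.24,107.5)
p,d=imaging.camera("side");cv2.imwrite("pics/s16.png",cv2.resize(p[60:250,200:420],None,fx=3,fy=3)[:,:,::-1])
E
```

```text
t 27.625 pos [ 0.5351 -0.2325  0.2455] head 107.53 zdir [-1.1e-03  7.0e-04 -1.0e+00] F [ 0.14 -0.37 -0.4 ] w 0.06128535069687689 gf 0.0 q6 -0.9072987566987909
shift [0.002  0.0001 0.0055] roll 0.001
```

View pics/s16.png

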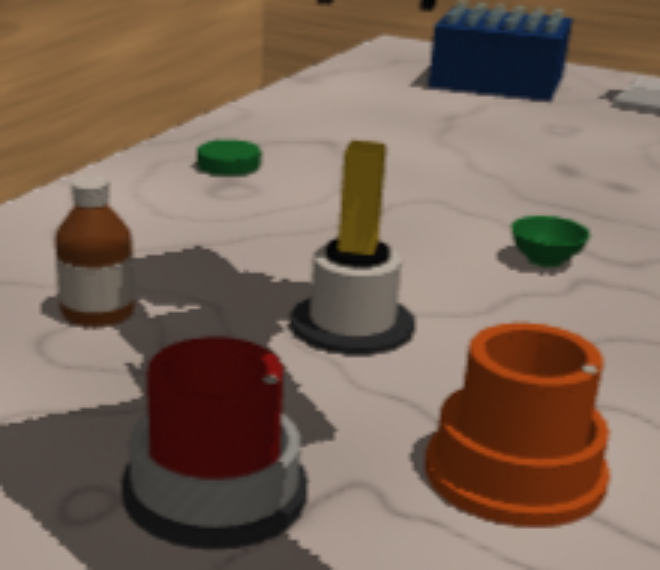

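The tool stands seated in the stand (guard at about (357,252)), the red sleeve is back up, and the gripper is clear.

```bash
python3 -c "
from rig import order; print(order.hand_in())"
```

```text
the job is handed in; nothing more can be done
None
```

I ran the cone once anticlockwise round the red sleeve's inner edge, from the mark to just past it, with the sleeve 3 to 5 mm down wherever I checked. The tool is back in its stand and released, the blue sleeve was left alone, and I handed the job in at about 28 s with no verdict returned.

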